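Point out the proud dowel and press it home

ROBOT

A 7-joint arm with a two-finger parallel gripper is mounted at the origin on the work surface. World frame = base frame: x ahead of the robot, y to its left, z up, the work surface at z = 0. Lengths are in m, angles in rad, forces in N, time in s.
With the tool pointing down it reaches from about 0.425 to 0.875 m from the base axis. Payload 4.7 kg.
Tool frame: the origin (TCP) lies between the finger pads, 19 mm behind the fingertips; this is the grasp point; z points along the fingers, y is the line along which they close (so a half turn about z gives the same grasp; the last joint's range is limited). The gripper opens to 85 mm and grips with 20 to 120 N. Pads are 22 mm wide; open, the fingers measure 114 mm over their backs; the gripper's body (76 mm by 85 mm) begins 54 mm behind the grasp point. The pads swing forward as they close: fully open they stand 13 mm farther back than shut.
Start: joints at [-1.123, 0.321, -0.07, 1.45, 0.023, 1.371, -0.057], TCP at [0.273, 0.59, 0.25] pointing down, gripper open.
Joint ranges: [-2.86, 2.86], [-0.3, 2.09], [-1.38, 1.24], [0.06, 2.45], [-1.56, 4.7], [0.09, 2.05], [-2.69, 2.69]. Speed limits (rad/s): [2.57, 2.57, 3.14, 3.14, 3.14, 3.14, 3.14].

INTERFACE

Orientations are given as a unit quaternion [x, y, z, w].
In Python, from plant import robot gives the robot as it stands.
- The arm moves only by the tool drive_tool, never from a script. Its argument "increments" is a list of rows, each a list of 3 entries, a list of its own where there are three numbers: the closure in counts, from 0 (fully open) to 255 (shut), then the shift along the tool's x, y, z in units of 40 mm (1.0 is 40 mm), then the turn about the tool's z in units of 8 degrees (1.0 is 8 degrees). A call has 1 to 12 rows; each row shifts and turns the commanded pose from where the row before left it, along the tool's axes as they then stand; what a row does not reach is not made up. A row lasts 1/8 s, in which the tool goes at most 62.5 mm and 10.7 degrees, less where a joint would pass 70% of its speed; a pose out of reach is approached as far as the arm can. A call is refused whole if a number of a shift passes 1 or a number of a turn 1, either way. A call with a gripper value outside its range is refused whole. The fingers move at their own pace and stop on an object; "squeeze" is the grip in N (left out, the last holds). Time passes only in rows, so rows that do not move let the fingers close. It gives the time, the measured TCP pose, the force, the opening and the grip force at its end, in the units of the state.
- robot.state(): the state, without advancing time (a new reading comes with each control period).
- robot.read_camera(name): name is "side" or "top" or "wrist"; returns the picture (400x640x3 uint8, blue, green, red); there is no depth.
- robot.camera_model(name): a dict with "intrinsics" (3x3 intrinsics, pixels), "k1" (the pictures are not rectified: a ray, as slopes to the right and down, at radius r is drawn at 1 + k1 r^2 times it, then the intrinsics apply), "camera_from_world" (4x4, takes a point from world to camera coordinates); the wrist camera has in their place "tool_from_camera" (4x4, takes a point from camera to tool coordinates, whose origin is the TCP and whose axes are the flange's). Camera axes: x right, y down, z forward; pixel columns grow to the right and rows downward; lengths in m; the calibration is good to about 2 mm. A picture is of the moment at which its call begins: read the wrist's pose just before it. camera_model takes no time and is no camera call.
- robot.finish_job(): hands the job in; it is judged then, once.
The state is a dict: "time": time; "joints": joint angles; "qd": joint speeds; "tau": joint torques, N m; "tool_pos": TCP position; "tcp_rot": TCP orientation; "wrist_force": force on the tool from outside, world axes, zero at the start; "torque": the same for the moment, N m; "width": finger opening in m; "grip_force": force on a finger pad.
Only numpy, scipy, OpenCV 4.12 (cv2) and the standard library are available. Lean on these libraries where they do the work, as an engineer would, in place of code of your own. Each camera call takes 0.05 s, during which the arm holds its last target. There are 200 camera calls.

TASK

One of the five dowels in the row on the oak rail stands higher than the others. First show it to your workmate: point down at it with the fingertips just above its top, not touching it, and stay there for two seconds. Then press it gently straight down with the closed fingertips until it is fully home, level with the other four; do not grip or pull it, keep off the other dowels, leave everything else on the bench where it is, and finish clear of everything.

Things in the scene. Friction and masses are not known exactly. Their poses are not given: they have to be found in the camera images.
- proud_dowel (a joint): height in m by which the too-high dowel still stands above its home level: 0.019 to 0.026 at the start, 0 when fully home (a dead stop). It slides vertically in its hole, needs about 5 N to move, has no spring, and stays where it is left
- proud_dowel_top (a point): centre of the flat top end of the too-high dowel (moves with it), z up. Beech dowel, 20 mm diameter, same wood and size as the others; which of the five places in the row it has changes. Fully home its top is 16 mm above the rail's top, 66 mm above the bench
- dowel_a_top (a point): one of the four home dowels: centre of its flat top end, z up; 20 mm diameter, stands 16 mm out of the rail (top 66 mm above the bench), fixed
- dowel_b_top (a point): one of the four home dowels: centre of its flat top end, z up; 20 mm diameter, stands 16 mm out of the rail (top 66 mm above the bench), fixed
- dowel_d_top (a point): one of the four home dowels: centre of its flat top end, z up; 20 mm diameter, stands 16 mm out of the rail (top 66 mm above the bench), fixed
- dowel_e_top (a point): one of the four home dowels: centre of its flat top end, z up; 20 mm diameter, stands 16 mm out of the rail (top 66 mm above the bench), fixed
- rail: pale oak rail lying flat, fixed to the bench: 80 mm along its x, 400 mm along its y, 50 mm high. Origin at the centre of its underside, z up. The five dowels stand in a row along its y axis on its centre line, at -150, -75, 0, 75 and 150 mm
- mallet: bystander: soft-faced mallet lying beside the far side of the rail, head 119 mm long and 45 mm thick, handle 215 mm long towards its -x; origin under the head's centre
- screwdriver: bystander: screwdriver lying in front of the rail, 200 mm long along its own x, 26 mm high; origin under its middle
- try_square: bystander: carpenter's try square lying flat, wooden stock 120 mm and steel blade 130 mm, 18 mm high; origin under the stock's centre
- tape_measure: bystander: yellow tape measure, 65 x 40 mm, 60 mm high; origin under its centre
- offcut: bystander: oak offcut 50 x 60 mm, 18 mm high; origin under its centre
- glue_bottle: bystander: white glue bottle, 60 mm diameter, 170 mm high, on the left; origin under its centre
- dowel_tub: bystander: clear tub with yellow lid, 98 x 118 mm, 65 mm high, on the right; origin under its centre

How it is judged:
On the way, in this order (a step that is already met when the one before it is completed fails the run):
1. the fingertips point at the too-high dowel, just above its top and not touching it, for 1.5 s (tool point within 20 mm sideways of its centre and 20 to 80 mm above its top) (horizontal distance between the grasp point and proud_dowel_top below 0.02 m and z of the grasp point in the frame of proud_dowel_top between 0.02 and 0.08 m and contact force between proud_dowel and anything else below 0.2 N and distance of proud_dowel_top from where it was at the start of the episode below 0.0015 m), for 1.5 s.
2. the dowel is pressed home, within 2 mm (value of joint proud_dowel below 0.002 m), for 0.2 s.
At the end, for the whole second after the job is handed in: the dowel that stood too high is home, within 2 mm of the level of the others, with nothing touching it, and each bystander is within 20 mm of where it was (value of joint proud_dowel below 0.002 m and contact force between proud_dowel and anything else below 0.2 N and distance of each of mallet, screwdriver, try_square, tape_measure, offcut, glue_bottle, dowel_tub from where it was at the start of the episode below 0.02 m).
It fails at once if the dowel is pulled upwards (more than 31 mm above home) (value of joint proud_dowel above 0.031 m).
It fails at once if the dowel is taken between the fingers (horizontal distance between the grasp point and proud_dowel_top below 0.012 m and z of the grasp point in the frame of proud_dowel_top below 0.006 m).
It fails at once if the dowel is hammered or squeezed (over 45 N) (contact force between proud_dowel and anything else above 45 N).
It fails at once if another dowel is pressed (over 3 N) (contact force between any of dowel_a, dowel_b, dowel_d, dowel_e and anything else above 3 N).
It fails at once if a bystander is moved more than 20 mm (distance of any of mallet, screwdriver, try_square, tape_measure, offcut, glue_bottle, dowel_tub from where it was at the start of the episode above 0.02 m).
It also fails if it takes over 35 s, if anything falls off the work surface, if the arm or the gripper's body presses on something with over 40 N, if the wrist force passes 120 N, or if a joint passes its speed limit or range.

## Working session

There is one attempt and no reset: what is moved stays moved. The work goes in short steps, Python scripts to look and compute and a tool call to move; the robot and the scene stay as the last step left them, time stands still between calls to the robot, and variables do not carry over. Pictures are saved under pics/ and viewed, at most 10 in all, crops included, and the job is handed in when it is done.

Besides the shell and the picture viewer there is one more tool, called as name(argument=value, ...), one argument or row to a line, values as JSON. drive_tool: Moves the arm, as the interface text tells. Its arguments: {"type":"object","properties":{"increments":{"type":"array"},"squeeze":{"type":"number"}},"required":["increments"]}

```bash
mkdir -p pics
python3 - <<'E'
from plant import robot
import cv2
s=robot.state();print(s)
for n in("side","top"):
    cv2.imwrite(f"pics/{n}0.png",robot.read_camera(n));print(robot.camera_model(n))
print(robot.camera_model("wrist"))
E
```

```text
{'time': 0.0, 'joints': array([-1.1228969 ,  0.32182993, -0.07008994,  1.45165957,  0.0226409 ,
        1.3707889 , -0.05686783]), 'qd': array([-0.00021182,  0.00049949, -0.00058587,  0.00092771,  0.00212537,
       -0.00124179, -0.00177745]), 'tau': array([-5.30442740e-04, -4.93556178e+01, -3.82209253e-01, -3.14338410e+01,
        1.30011124e-02,  1.11146097e-02,  2.40724330e-05]), 'tool_pos': array([0.27305428, 0.58932333, 0.24892676]), 'tcp_rot': array([ 2.15166056e-01,  9.76577015e-01, -9.39362502e-04, -1.37621582e-04]), 'wrist_force': array([ 0.43331914,  0.31540645, -0.31072958]), 'torque': array([0.0143502 , 0.05740625, 0.06127936]), 'grip_force': 0.0, 'width': 0.08545779222870672}
{'intrinsics': array([[430.28900534,   0.        , 317.51816768],
       [  0.        , 430.28900534, 202.37236027],
       [  0.        ,   0.        ,   1.        ]]), 'k1': -0.04581482548147954, 'camera_from_world': array([[ 0.9619121 , -0.27333184,  0.00385025, -0.56800664],
       [-0.15264935, -0.54878283, -0.82190972,  0.14904982],
       [ 0.22676705,  0.79001716, -0.56960477,  1.10292646],

[... 484 characters left out ...]
1279e-04, -9.87222638e-01,
         1.13776191e+00],
       [ 0.00000000e+00,  0.00000000e+00,  0.00000000e+00,
         1.00000000e+00]])}
{'intrinsics': array([[317.57952673,   0.        , 322.22580233],
       [  0.        , 317.57952673, 201.56034275],
       [  0.        ,   0.        ,   1.        ]]), 'k1': -0.016870017571703075, 'tool_from_camera': array([[-6.95099326e-04, -9.65730831e-01, -2.59544754e-01,
         6.42663923e-02],
       [ 9.99999613e-01, -5.31502050e-04, -7.00500156e-04,
        -1.68080008e-03],
       [ 5.38546028e-04, -2.59545141e-01,  9.65730827e-01,
        -1.23774645e-01],
       [ 0.00000000e+00,  0.00000000e+00,  0.00000000e+00,
         1.00000000e+00]])}
```

View pics/side0.png

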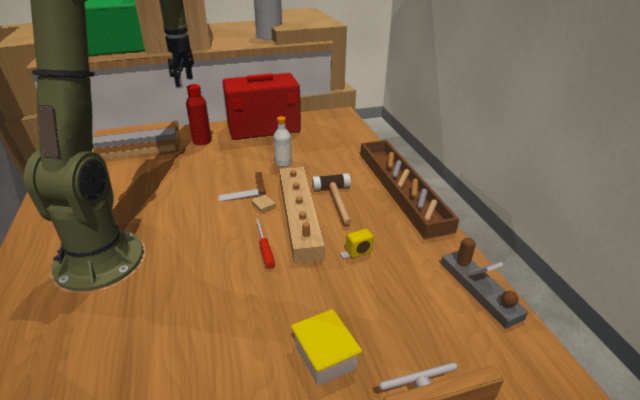

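View pics/top0.png

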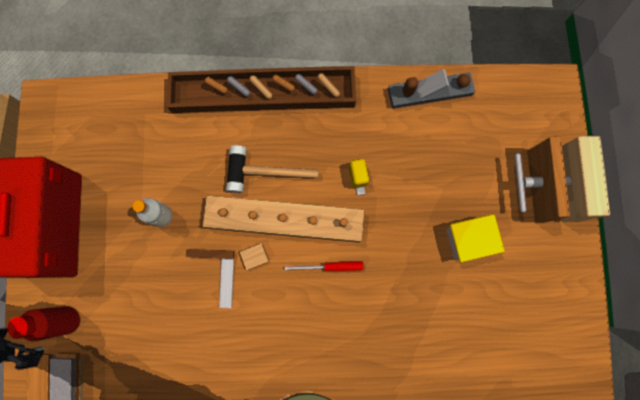

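The side view shows the proud dowel at the near end of the rail, around (306,229). In the top view it's the rightmost dowel, around (343,223). I'll enlarge both.

Run:
```python
import cv2,numpy as np
a=cv2.imread("pics/side0.png")[160:265,265:335];b=cv2.imread("pics/top0.png")[190:245,195:370]
a=cv2.resize(a,None,fx=5,fy=5,interpolation=2);b=cv2.resize(b,None,fx=4.5,fy=4.5,interpolation=2)
cv2.imwrite("pics/sc.png",a);cv2.imwrite("pics/tc.png",b)
```

```text
(no output)
```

View pics/sc.png

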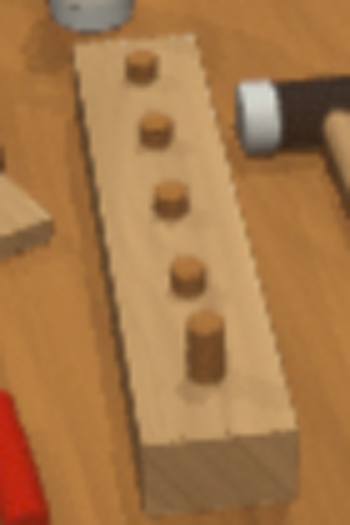

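View pics/tc.png

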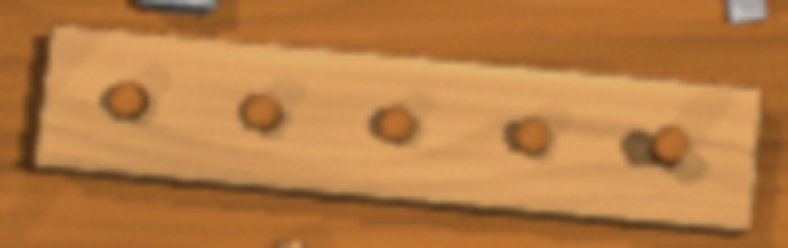

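The proud dowel is at the -y end. Its top is at about crop pixel (669,145) in the top view and (206,319) in the side view. Next I'll triangulate it.

```bash
cat > h.py <<'E'
import numpy as np,cv2
from plant import robot
from scipy.spatial.transform import Rotation as R
def ray(n,px,M=None):
    m=robot.camera_model(n);d=np.array([m["k1"],0,0,0,0.])
    u=cv2.undistortPoints(np.array([[px]],float),m["intrinsics"],d)[0,0]
    if n=="wrist":
        T=M@m["tool_from_camera"]
    else: T=np.linalg.inv(m["camera_from_world"])
    return T[:3,3],T[:3,:3]@np.r_[u,1]
def atz(n,px,z,M=None):
    o,d=ray(n,px,M);return o+d*(z-o[2])/d[2]
def toolM(s):
    M=np.eye(4);M[:3,:3]=R.from_quat(s["tcp_rot"]).as_matrix();M[:3,3]=s["tool_pos"];return M
E
python3 - <<'E'
from h import *
t=np.array([(127,100),(262,112),(397,124),(533,135),(669,145)])/4.5+[195,190]-.4
s=np.array([(142,56),(157,118),(171,186),(188,263),(206,319)])/5+[265,160]-.4
for i in range(4): print(atz("top",t[i],.066),atz("side",s[i],.066))
for z in(.085,.088,.092):print(z,atz("top",t[4],z),atz("side",s[4],z))
P=np.array([atz("top",t[i],.066) for i in range(4)])
k=np.polyfit(range(4),P[:,:2],1);print(k,k[0]*4+k[1],np.linalg.norm(k[0]))
st=robot.state();print(R.from_quat(st["tcp_rot"]).as_matrix())
E
```

```text
[0.5650294  0.19388828 0.066     ] [0.56593619 0.19567085 0.066     ]
[0.5563246  0.11918967 0.066     ] [0.55795608 0.12218011 0.066     ]
[0.54764604 0.04498468 0.066     ] [0.54863099 0.04914033 0.066     ]
[ 0.53951068 -0.02946587  0.066     ] [ 0.53966057 -0.02594108  0.066     ]
0.085 [ 0.52964303 -0.10242895  0.085     ] [ 0.53050223 -0.10080596  0.085     ]
0.088 [ 0.52928498 -0.10221235  0.088     ] [ 0.52955234 -0.10459673  0.088     ]
0.092 [ 0.52880757 -0.10192355  0.092     ] [ 0.52828582 -0.1096511   0.092     ]
[[-0.00852347 -0.07442674]
 [ 0.56491289  0.19378931]] [ 0.530819   -0.10391767] 0.07491321527868335
[[-9.07368248e-01  4.20336130e-01 -6.33153666e-04]
 [ 4.20336596e-01  9.07366862e-01 -1.58828000e-03]
 [-9.31088117e-05 -1.70729249e-03 -9.99998538e-01]]
```

drive_tool(
  increments=[
    [255, [-0.4, -0.4, 0], 0],
    [255, [-0.8, -0.8, 0], 0],
    [255, [-0.9, -0.9, 0], 0],
    [255, [-0.9, -0.9, 0], 0],
    [255, [-0.9, -0.9, 0], 0],
    [255, [-0.9, -0.9, 0], 0],
    [255, [-0.9, -0.9, 0], 0],
    [255, [-0.9, -0.9, 0], 0],
    [255, [-0.9, -0.9, 0], 0],
    [255, [-0.9, -0.9, 0], 0],
    [255, [-0.5, -0.5, 0], 0],
    [255, [0, 0, 0], 0],
  ],
  squeeze=20,
)

```text
time: 1.6
tool_pos: [0.4471, 0.1147, 0.2498]
tcp_rot: [0.218, 0.976, -0.0, -0.0]
wrist_force: [-0.2, -0.4, -0.3]
width: 0.0002
grip_force: 0.0
```

```bash
cat > d.py <<'E'
from h import *
import sys
s=robot.state();M=toolM(s);print(s["time"],s["tool_pos"],s["width"],s["wrist_force"])
g=np.array(eval(sys.argv[1]));print((M[:3,:3].T@(g-s["tool_pos"]))/.04)
E
python3 d.py "[.530,-.103,.18]"
```

```text
1.6 [0.447069   0.11468981 0.24984787] 0.0001720291424742722 [-0.20365359 -0.36114406 -0.34778073]
[-4.1890198  -4.04568282  1.74650182]
```

drive_tool(
  increments=[
    [255, [-0.6, -0.6, 0], 0],
    [255, [-0.8, -0.8, 0.2], 0],
    [255, [-0.8, -0.8, 0.4], 0],
    [255, [-0.8, -0.8, 0.4], 0],
    [255, [-0.7, -0.6, 0.4], 0],
    [255, [-0.5, -0.45, 0.35], 0],
    [255, [0, 0, 0], 0],
    [255, [0, 0, 0], 0],
  ],
)

```text
time: 2.6
tool_pos: [0.531, -0.0985, 0.1799]
tcp_rot: [0.214, 0.977, 0.0, -0.0]
wrist_force: [-0.6, 0.2, 0.5]
width: 0.0002
grip_force: 0.0
```

```bash
python3 d.py "[.530,-.103,.132]"
python3 - <<'E'
from h import *
M=toolM(robot.state());w=robot.read_camera("wrist");cv2.imwrite("pics/w1.png",w);np.save("M1",M)
cv2.imwrite("pics/s1.png",cv2.resize(robot.read_camera("side")[130:290,220:400],None,fx=3.5,fy=3.5,interpolation=2))
E
```

```text
2.6 [ 0.53103354 -0.09854319  0.17989461] 0.0001990429384464875 [-0.6078777   0.19260956  0.46190895]
[-0.02426066 -0.11281383  1.19726783]
```

View pics/w1.png

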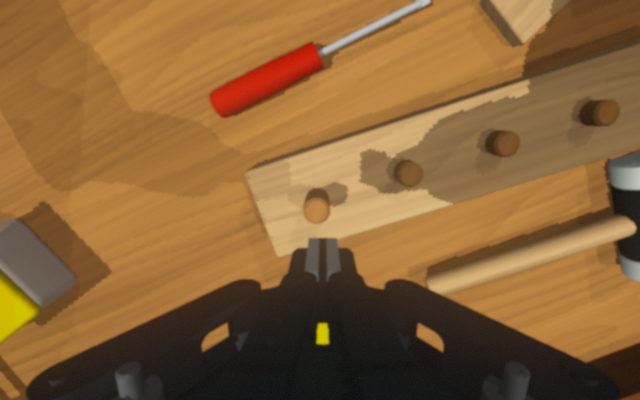

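View pics/s1.png

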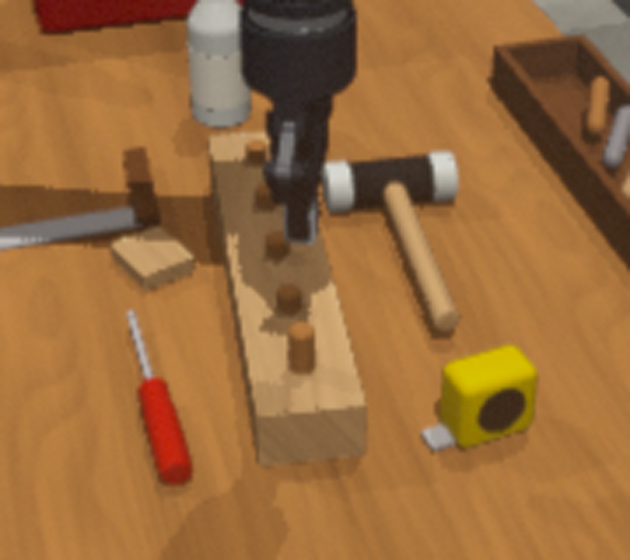

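The wrist view shows the proud dowel's top at about (316,210), just ahead of the shut fingertips at (322,240). The side view shows the fingers clear above it.

```bash
python3 - <<'E'
from h import *
M=np.load("M1.npy")
for z in(.086,.089,.092):print(z,atz("wrist",(316,210.5),z,M))
for p in((407,171),(504,141),(603,110)):print(atz("wrist",p,.066,M))
E
python3 d.py "[.5295,-.103,.132]"
```

```text
0.086 [ 0.529114   -0.10452416  0.086     ]
0.089 [ 0.52832739 -0.10409393  0.089     ]
0.092 [ 0.52754079 -0.1036637   0.092     ]
[ 0.53498494 -0.03169166  0.066     ]
[0.54412586 0.0419544  0.066     ]
[0.55291039 0.11504688 0.066     ]
2.7 [ 0.53123945 -0.09854435  0.18039873] 3.748876579233882e-05 [-0.50501521  0.52044972 -0.10749146]
[-0.00685815 -0.12078394  1.20982909]
```

drive_tool(
  increments=[
    [255, [0, -0.13, 0.3], 0],
    [255, [0, 0, 0.4], 0],
    [255, [0, 0, 0.3], 0],
    [255, [0, 0, 0.2], 0],
    [255, [0, 0, 0], 0],
    [255, [0, 0, 0], 0],
    [255, [0, 0, 0], 0],
    [255, [0, 0, 0], 0],
    [255, [0, 0, 0], 0],
    [255, [0, 0, 0], 0],
    [255, [0, 0, 0], 0],
    [255, [0, 0, 0], 0],
  ],
)

```text
time: 4.2
tool_pos: [0.5288, -0.1052, 0.132]
tcp_rot: [0.215, 0.977, 0.0, 0.0]
wrist_force: [-0.3, 0.9, 0.4]
width: -0.0001
grip_force: 0.0
```

drive_tool(
  increments=[
    [255, [0, 0, 0], 0],
    [255, [0, 0, 0], 0],
    [255, [0, 0, 0], 0],
    [255, [0, 0, 0], 0],
    [255, [0, 0, 0], 0],
    [255, [0, 0, 0], 0],
    [255, [0, 0, 0], 0],
    [255, [0, 0, 0], 0],
    [255, [0, 0, 0], 0],
    [255, [0, 0, 0], 0],
  ],
)

```text
time: 5.45
tool_pos: [0.5288, -0.1052, 0.132]
tcp_rot: [0.215, 0.977, 0.0, 0.0]
wrist_force: [-0.7, 0.5, 0.6]
width: 0.0002
grip_force: 0.0
```

```bash
python3 d.py "[.529,-.1035,.109]"
python3 - <<'E'
from h import *
M=toolM(robot.state());w=robot.read_camera("wrist");np.save("M2",M)
cv2.imwrite("pics/w2.png",cv2.resize(w[150:300,230:420],None,fx=4,fy=4,interpolation=2))
E
```

```text
5.45 [ 0.52879974 -0.10515348  0.13201659] 0.00016106968044774328 [-0.74058309  0.47789831  0.55057324]
[0.01284759 0.03955853 0.57541813]
```

View pics/w2.png

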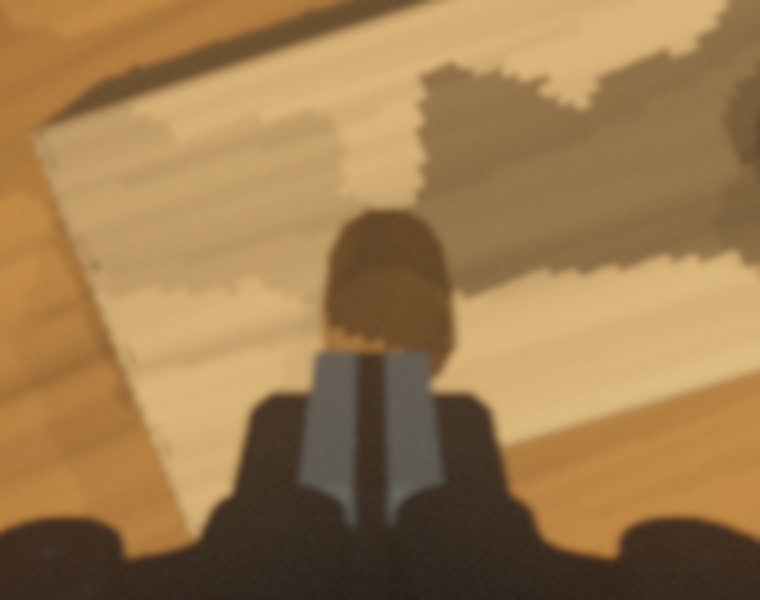

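The dowel's top centre is at crop x≈390 and the fingers at x≈373, so the tool needs about 2 mm in +y. After that I'll descend slowly until contact.

drive_tool(
  increments=[
    [255, [0, 0.05, 0], 0],
    [255, [0, 0, 0.1], 0],
    [255, [0, 0, 0.1], 0],
    [255, [0, 0, 0.1], 0],
    [255, [0, 0, 0.1], 0],
    [255, [0, 0, 0.05], 0],
    [255, [0, 0, 0.05], 0],
    [255, [0, 0, 0.05], 0],
    [255, [0, 0, 0.05], 0],
    [255, [0, 0, 0.05], 0],
    [255, [0, 0, 0], 0],
  ],
)

```text
time: 6.88
tool_pos: [0.5295, -0.1033, 0.1058]
tcp_rot: [0.215, 0.977, -0.0, -0.0]
wrist_force: [-0.6, 0.6, -0.5]
width: -0.0002
grip_force: 0.0
```

drive_tool(
  increments=[
    [255, [0, 0, 0.05], 0],
    [255, [0, 0, 0.05], 0],
    [255, [0, 0, 0.05], 0],
    [255, [0, 0, 0.05], 0],
  ],
)

```text
time: 7.38
tool_pos: [0.5299, -0.1034, 0.0985]
tcp_rot: [0.215, 0.977, 0.0, 0.0]
wrist_force: [-1.8, -0.3, 4.3]
width: 0.0003
grip_force: 2.6
```

drive_tool(
  increments=[
    [255, [0, 0, 0.05], 0],
    [255, [0, 0, 0.05], 0],
    [255, [0, 0, 0.05], 0],
    [255, [0, 0, 0.05], 0],
    [255, [0, 0, 0], 0],
  ],
)

```text
time: 8.0
tool_pos: [0.5299, -0.1034, 0.0903]
tcp_rot: [0.215, 0.977, 0.0, 0.0]
wrist_force: [-0.1, -0.7, 4.1]
width: 0.0002
grip_force: 1.8
```

drive_tool(
  increments=[
    [255, [0, 0, 0.025], 0],
    [255, [0, 0, 0.025], 0],
    [255, [0, 0, 0], 0],
  ],
)

```text
time: 8.38
tool_pos: [0.5299, -0.1034, 0.0881]
tcp_rot: [0.215, 0.977, 0.0, 0.0]
wrist_force: [-0.5, 0.1, 4.4]
width: -0.0001
grip_force: 2.1
```

drive_tool(
  increments=[
    [255, [0, 0, 0.025], 0],
    [255, [0, 0, 0.025], 0],
    [255, [0, 0, 0], 0],
  ],
)

```text
time: 8.75
tool_pos: [0.5299, -0.1034, 0.086]
tcp_rot: [0.215, 0.977, 0.0, 0.0]
wrist_force: [-0.1, 0.8, 3.8]
width: -0.0
grip_force: 1.8
```

drive_tool(
  increments=[
    [255, [0, 0, 0.02], 0],
    [255, [0, 0, 0], 0],
  ],
)

```text
time: 9.0
tool_pos: [0.5298, -0.1034, 0.0852]
tcp_rot: [0.215, 0.977, 0.0, 0.0]
wrist_force: [1.2, -0.6, 4.5]
width: 0.0002
grip_force: 1.9
```

drive_tool(
  increments=[
    [255, [0, 0, 0.015], 0],
    [255, [0, 0, 0], 0],
  ],
)

```text
time: 9.25
tool_pos: [0.5299, -0.1034, 0.0848]
tcp_rot: [0.215, 0.977, 0.0, 0.0]
wrist_force: [-0.9, -0.3, 5.0]
width: 0.0004
grip_force: 2.7
```

drive_tool(
  increments=[
    [255, [0, 0, 0.015], 0],
    [255, [0, 0, 0], 0],
  ],
)

```text
time: 9.5
tool_pos: [0.5299, -0.1034, 0.0848]
tcp_rot: [0.215, 0.977, 0.0, 0.0]
wrist_force: [-1.2, 1.1, 9.0]
width: 0.0001
grip_force: 4.7
```

The position has stalled at 84.8 mm while the force rises to 9 N, so the dowel is on its dead stop. Now I'll lift straight up.

drive_tool(
  increments=[
    [255, [0, 0, 0.01], 0],
    [255, [0, 0, 0], 0],
    [255, [0, 0, -0.05], 0],
    [255, [0, 0, -0.2], 0],
    [255, [0, 0, -0.5], 0],
    [255, [0, 0, -0.8], 0],
    [255, [0, 0, -0.8], 0],
    [255, [0, 0, -0.8], 0],
    [255, [0, 0, -0.6], 0],
    [255, [0, 0, 0], 0],
    [255, [0, 0, 0], 0],
  ],
)

```text
time: 10.88
tool_pos: [0.529, -0.1032, 0.2326]
tcp_rot: [0.215, 0.977, -0.0, -0.001]
wrist_force: [-0.2, 1.0, 0.6]
width: -0.0002
grip_force: 0.0
```

Run:
```python
from h import *
w=robot.read_camera("side");cv2.imwrite("pics/s3.png",cv2.resize(w[130:290,220:400],None,fx=3.5,fy=3.5,interpolation=2))
```

```text
(no output)
```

View pics/s3.png

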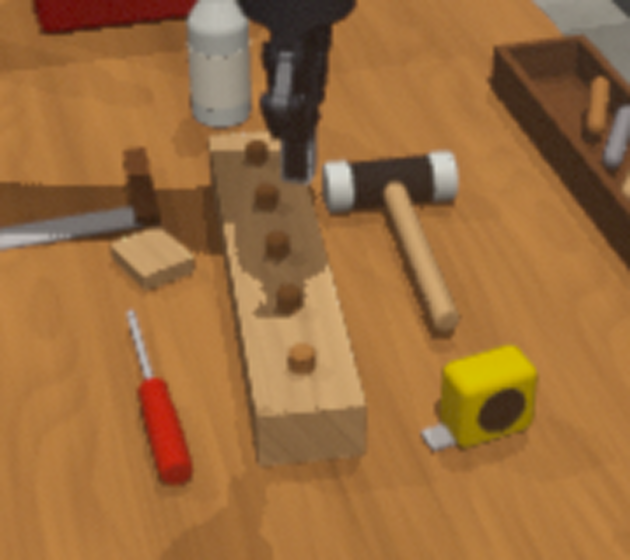

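The dowel at crop (301,357) now stands level with the others, nothing else has moved and the arm is clear.

```bash
python3 -c "
from plant import robot
print(robot.finish_job())"
```

```text
the job is handed in; nothing more can be done
None
```

I pointed at the proud dowel (the one at the robot's-right end of the rail) for over two seconds, then pressed it gently down to its dead stop; it looks level with the others, nothing else appears to have moved, the arm is clear, and the job is handed in (no verdict was returned).

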